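Show the slicer's pusher to the camera

TASK

Clear the two dry bread crusts off the slicer's black crumb tray into the metal caddy, leaving the toothed pusher on the tray until that is done. Then pick the pusher up and show it to the little camera for the spare-parts video call: toothed face square to the lens and centred on it, about 15 cm from the glass, with the long side of its plate along the up-and-down direction of the picture. Finish while still holding it there, steady in the air; do not touch the camera, and leave the jar, mug and snack dish where they are.

Things in the scene. Friction and masses are not known exactly. Their poses are not given: they have to be found in the camera images.
- crumb_tray: Fixed black crumb tray, 240 mm (its x) by 280 mm (its y), rim 12 mm high, walls and floor 4 mm thick. Origin: centre of the underside, on the worktop; z up. The crusts and the pusher start on its floor, at least 110 mm apart between centres, in any arrangement. It may be on either side of the robot, with the caddy on the other.
- caddy: Fixed open-topped square metal caddy for food scraps, 170 x 170 mm outside, 90 mm high, walls and floor 4 mm. Origin: centre of the underside, on the worktop; z up.
- crust_long: Dry, hard chunk of bread, brown crust over pale crumb, loose: 60 mm (its x) by 36 mm (its y), 29 mm high; the upper 9 mm are stepped in by 5 mm or so per side, the lower 20 mm have upright sides to grip. About 25 g. Origin: centre of the underside; z up at the start.
- crust_short: A second such crust, 46 mm (its x) by 34 mm (its y), 29 mm high, about 25 g, same form. Origin: centre of the underside; z up at the start.
- pusher: Loose grey plastic food pusher of a bread slicer, about 110 g: plate 100 mm (x, long side) by 76 mm (y), 6 mm thick, on six teeth 6 mm long, so its top is 12 mm up; on that an upright handle fin 64 mm long (x), 16 mm thick (y), its top 50 mm above the tooth tips. Origin: centre of the toothed face at the tooth tips; z towards the handle, up at the start. Both ends of x are alike.
- pusher_handle (a point): Point to grip on the pusher's handle fin: middle of the fin, 38 mm above the pusher's origin along its z (12 mm below the fin's top).
- camera: Small grey camera, 46 x 66 x 26 mm with a round black lens, fixed on its stand, leaning back so that it looks up and back towards the robot: its line of sight is 23 degrees from the vertical. Origin: centre of the lens glass, 90 mm above the worktop. z: out of the lens along the line of sight; x: top of the picture (away from the robot and up); y: level, across the picture.
- cam_stand: Fixed stand of the camera: black disc foot of 76 mm diameter with a short post, 68 mm high. Origin: centre of the foot's underside, on the worktop, 17 mm behind the lens as seen from the robot; its yaw is the camera's yaw.
- jar: Loose amber glass jar with a brass lid, 72 mm diameter, 110 mm high; a bystander. Origin: centre of the underside.
- mug: Loose white mug, 76 mm diameter plus handle, 85 mm high, a bystander. Origin: centre of the underside.
- snack_dish: Loose three-bowl white snack dish with an upright steel ring handle, about 175 mm across, 125 mm high, standing between the robot and the camera; a bystander. Origin: centre of the underside.

How it is judged:
On the way, in this order (a step that is already met when the one before it is completed fails the run):
1. both crusts lie in the caddy while the pusher still lies on the tray (x of crust_long in the frame of caddy between -0.083 and 0.083 m and y of crust_long in the frame of caddy between -0.083 and 0.083 m and z of each of crust_long, crust_short in the frame of caddy below 0.075 m and x of crust_short in the frame of caddy between -0.083 and 0.083 m and y of crust_short in the frame of caddy between -0.083 and 0.083 m and z of pusher in the frame of crumb_tray below 0.02 m and contact force between pusher and crumb_tray above 0.1 N), for 0.2 s.
2. the pusher is held in the air in front of the lens, toothed face square to it (x of pusher in the frame of camera between -0.03 and 0.03 m and y of pusher in the frame of camera between -0.03 and 0.03 m and z of pusher in the frame of camera between 0.12 and 0.18 m and z of pusher_handle in the frame of camera above 0.15 m and angle between the z axis of pusher and the z axis of camera, either way round below 0.2 rad and angle between the x axis of pusher and the x axis of camera, either way round below 0.26 rad and contact force between pusher and the fingers above 1 N and linear speed of pusher below 0.03 m/s and contact force between pusher and crumb_tray below 0.1 N and contact force between pusher and caddy below 0.1 N and contact force between pusher and cam_stand below 0.1 N and contact force between pusher and jar below 0.1 N and contact force between pusher and mug below 0.1 N and contact force between pusher and snack_dish below 0.1 N), for 0.3 s.
At the end, for the whole second after the job is handed in: Both crusts are in the caddy; the fingers alone hold the pusher still, tooth face to the lens: its centre within 30 mm of the line of sight each way, 120 to 180 mm from the glass, square within 0.2 rad, long side within 0.26 rad of the picture's up-down direction (either way round) (all of step 2 and x of crust_long in the frame of caddy between -0.083 and 0.083 m and y of crust_long in the frame of caddy between -0.083 and 0.083 m and z of each of crust_long, crust_short in the frame of caddy below 0.075 m and x of crust_short in the frame of caddy between -0.083 and 0.083 m and y of crust_short in the frame of caddy between -0.083 and 0.083 m); the arm keeps its last pose, push and grip.
It fails at once if a bystander (jar, mug or snack dish) is moved by more than 30 mm (distance of any of jar, mug, snack_dish from where it was at the start of the episode above 0.03 m).
It fails at once if the camera or its stand is touched (more than 1 N) (contact force between cam_stand and anything else above 1 N).
It also fails if it takes over 72 s, if anything falls off the work surface, if the arm or the gripper's body presses on something with over 40 N, if the wrist force passes 120 N, or if a joint passes its speed limit or range.

ROBOT

A 7-joint arm with a two-finger parallel gripper is mounted at the origin on the work surface. World frame = base frame: x ahead of the robot, y to its left, z up, the work surface at z = 0. Lengths are in m, angles in rad, forces in N, time in s.
With the tool pointing down it reaches from about 0.425 to 1.025 m from the base axis. Payload 9.4 kg.
Tool frame: the origin (TCP) lies on the centre line of the jaws, within the pads' length; the fingertips stand 17 mm ahead of it and the grasp point (between the pads) lies 2 mm behind it; z points along the fingers, y is the line along which they close (so a half turn about z gives the same grasp; the last joint's range is limited). The gripper opens to 93 mm and grips with 3 to 60 N. Pads are 15 mm wide; open, the fingers measure 128 mm over their backs; the gripper's body (75 mm by 188 mm) begins 65 mm behind the grasp point.
Start: joints at [1.072, 0.599, -0.003, 1.599, 0.002, 0.943, -0.08], TCP at [0.297, -0.661, 0.236] pointing down, gripper open.
Joint ranges: [-2.57, 2.57], [-0.35, 1.97], [-1.29, 1.29], [0.11, 2.56], [-1.05, 4.19], [0.11, 1.86], [-2.63, 2.63]. Speed limits (rad/s): [2.22, 2.22, 3.01, 3.01, 3.14, 3.14, 3.14].

INTERFACE

Orientations are given as a rotation vector (axis times angle).
In Python, from cell import bot, eyes, order gives the robot as it stands (bot), with the cameras (eyes) and the job (order).
- The arm moves only by the shell command python3 shift.py 'ROWS' [OPENING] [FORCE]. ROWS is rows parted by semicolons, their numbers by spaces, 1 to 5 of them, each of 6 numbers: dx, dy, dz in m, then a rotation vector rx, ry, rz in rad; each row is the pose to reach, as a shift and turn from the pose commanded when the command began, along the tool's axes at that moment; what a row does not reach only later rows make up. A row lasts 1/8 s, in which the tool goes at most 0.0625 m and 0.188 rad, less where a joint would pass 70% of its speed; a pose out of reach is approached as far as the arm can. OPENING is the finger opening in m, set as the command begins (- or left out keeps the last). The fingers move at their own pace and stop on an object; FORCE is the grip in N (left out, the last holds). Time passes only in rows, so rows that do not move let the fingers close. It prints the time, the measured TCP pose, the force, the opening and the grip force at its end.
- bot.get_state(): the state, without advancing time (a new reading comes with each control period).
- eyes.snapshot(name): name is "scene" or "side" or "wrist"; returns a dict with "image" (420x560x3 uint8, red, green, blue), "intrinsics" (3x3 intrinsics, pixels), "k1" (the pictures are not rectified: a ray, as slopes to the right and down, at radius r is drawn at 1 + k1 r^2 times it, then the intrinsics apply), "eye" and "rotation" of the camera in the world. Camera axes: x right, y up, looking along -z (the intrinsics and any distortion apply to the point x, -y, -z); pixel columns grow to the right and rows downward; lengths in m; the calibration is good to about 2 mm. A picture is of the moment at which its call begins. There is no depth.
- order.job_done(): hands the job in; it is judged then, once.
The state is a dict: "time": time; "qpos": joint angles; "qd": joint speeds; "effort": joint torques, N m; "position": TCP position; "tool_rot": TCP orientation; "contact_force": force on the tool from outside, world axes, zero at the start; "moment": the same for the moment, N m; "opening": finger opening in m; "grasp_force": force on a finger pad.
Only numpy, scipy, OpenCV 4.12 (cv2) and the standard library are available. Lean on these libraries where they do the work, as an engineer would, in place of code of your own. Each camera call takes 0.05 s, during which the arm holds its last target. There are 200 camera calls.

## Working session

There is one attempt and no reset: what is moved stays moved. The work goes in short steps, Python scripts to look and compute and a shell command to move; the robot and the scene stay as the last step left them, time stands still between calls to the robot, and variables do not carry over. Pictures are saved under pics/ and viewed, at most 10 in all, crops included, and the job is handed in when it is done.

```bash
ls; mkdir -p pics; cat > h.py <<'E'
import numpy as np,cv2
from cell import bot, eyes, order
from scipy.spatial.transform import Rotation as R
E
python3 - <<'E'
from h import *
for n in("scene","side"):
    s=eyes.snapshot(n); cv2.imwrite(f"pics/{n}0.png",s["image"][:,:,::-1]); np.savez(f"pics/{n}0.npz",**{k:v for k,v in s.items()})
    print(n,s["eye"],s["k1"],np.round(s["intrinsics"],1).tolist(),np.round(s["rotation"],3).tolist())
print(bot.get_state())
E
```

```text
cell.py
pics
shift.py
scene [ 1.09566085 -0.67436604  0.65980627] -0.12013937263100899 [[445.0, 0.0, 280.8], [0.0, 445.0, 209.3], [0.0, 0.0, 1.0]] [0.93, 0.343, 0.634]
side [0.17003264 0.86396473 0.88027194] -0.11776661052484794 [[488.3, 0.0, 278.6], [0.0, 488.3, 213.9], [0.0, 0.0, 1.0]] [0.245, -1.186, -2.439]
{'time': 0.1, 'qpos': array([ 1.07232484,  0.60005706, -0.00258923,  1.60005005,  0.00179809,
        0.94285547, -0.07975511]), 'qd': array([ 0.00035505, -0.00360088,  0.00047368, -0.00173423,  0.00131463,
       -0.00012263,  0.00048663]), 'effort': array([ 4.50325431e-03, -7.66566968e+01,  1.50228549e+00, -2.52943951e+01,
       -5.22487785e-02,  1.35725731e-02,  2.50435772e-05]), 'position': array([ 0.29665026, -0.66108997,  0.23483694]), 'tool_rot': array([-3.07066380e+00, -6.57557722e-01,  6.02735088e-04]), 'contact_force': array([ 0.07055709, -0.85395795,  0.10607479]), 'moment': array([-0.03615581, -0.05926445, -0.00530363]), 'grasp_force': 0.0, 'opening': 0.09332661221813343}
```

View pics/scene0.png

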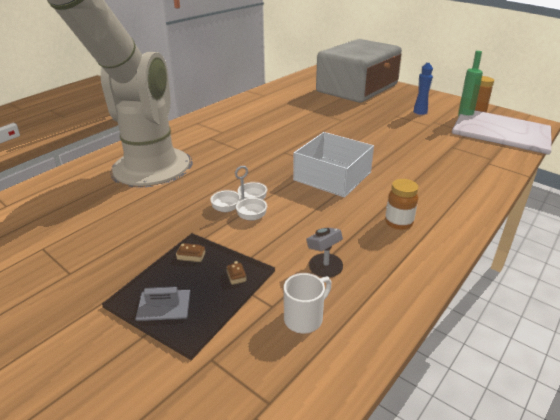

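View pics/side0.png

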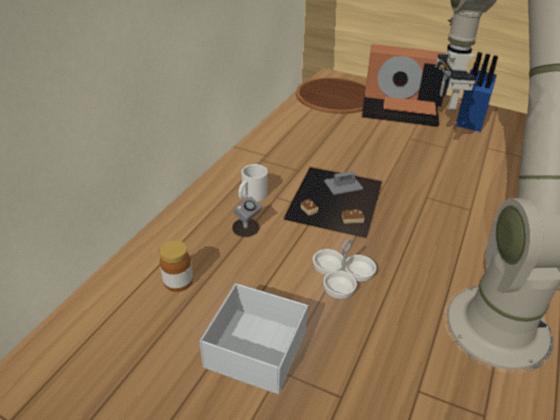

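Scene view: tray corners near (192,238), (274,271), (190,343), (108,300). Crusts are at (190,252) and (236,273), pusher at (163,300), lens at (323,231), dish ring top at (241,168), and caddy around (334,163). Side view: crusts at (352,216) and (309,207), pusher at (344,184), lens at (249,206), caddy around (256,330), jar at (175,265), mug at (255,182). I'll triangulate these and make enlarged crops.

```bash
cat >> h.py <<'E'
def load(f): return dict(np.load(f))
def ray(s,p):
    K=s["intrinsics"];d=np.array([[float(s["k1"]),0,0,0]])
    u=cv2.undistortPoints(np.array([[p]],float),K,np.array([float(s["k1"]),0,0,0]))[0,0]
    v=R.from_rotvec(s["rotation"]).apply([u[0],-u[1],-1]); return s["eye"],v/np.linalg.norm(v)
def plane(s,p,z):
    e,v=ray(s,p); return e+v*(z-e[2])/v[2]
def tri(*sp):
    A=0;b=0
    rs=[ray(s,p) for s,p in sp]
    for e,v in rs: M=np.eye(3)-np.outer(v,v);A=A+M;b=b+M@e
    x=np.linalg.solve(A,b); return x,max(np.linalg.norm(np.cross(x-e,v)) for e,v in rs)
def proj(s,X):
    c=R.from_rotvec(s["rotation"]).inv().apply(np.atleast_2d(X)-s["eye"]);c=c*[1,-1,-1];u=c[:,:2]/c[:,2:]
    u=u*(1+float(s["k1"])*(u**2).sum(1,keepdims=True));return u*s["intrinsics"][0,0]+s["intrinsics"][:2,2]
E
python3 - <<'E'
from h import *
np.set_printoptions(precision=3,suppress=True)
a=load("pics/scene0.npz");b=load("pics/side0.npz")
for n,p,q in[("crustA",(190,252),(352,216)),("crustB",(236,273),(309,207)),("pusher",(161,291),(344,177)),("lens",(323,231),(249,206)),("ring",(241,168),(347,243)),("jarlid",(404,187),(174,249)),("mugtop",(304,287),(256,171)),("cadL",(295,160),(307,306)),("cadB",(330,137),(277,361)),("cadR",(373,153),(205,337)),("cadF",(336,167),(236,289))]:
    print(n,*tri((a,p),(b,q)))
for p in[(192,238),(274,271),(190,343),(108,300)]:print("tray",plane(a,p,.012))
for p in[(321,170),(382,184),(368,232),(287,209)]:print("tray side",plane(b,p,.012))
up=lambda im,x,y,w,h:cv2.resize(im[y:y+h,x:x+w,::-1],(400,300),interpolation=cv2.INTER_CUBIC)
A,B=a["image"],b["image"]
cv2.imwrite("pics/c1.png",np.vstack([np.hstack([up(A,100,233,120,90),up(A,160,233,120,90)]),np.hstack([up(B,280,160,120,90),up(B,220,160,80,60)])]))
E
```

```text
crustA [ 0.44  -0.213  0.016] 0.0007190452209599453
crustB [ 0.567 -0.195  0.015] 0.00036249673997603565
pusher [ 0.516 -0.349  0.045] 0.0010701540608049037
lens [ 0.677 -0.036  0.087] 0.000218637382974273
ring [0.386 0.016 0.116] 0.0007944330513122125
jarlid [0.742 0.21  0.105] 0.00017372984314380498
mugtop [ 0.745 -0.196  0.084] 0.002971786475886893
cadL [0.409 0.202 0.071] 0.004336960284129045
cadB [0.407 0.367 0.082] 0.010228240675983854
cadR [0.56  0.373 0.073] 0.004797196294446842
cadF [0.549 0.229 0.084] 0.01329600733716564
tray [ 0.398 -0.172  0.012]
tray [ 0.624 -0.136  0.012]
tray [ 0.633 -0.382  0.012]
tray [ 0.421 -0.42   0.012]
tray side [ 0.611 -0.398  0.012]
tray side [ 0.41  -0.415  0.012]
tray side [ 0.378 -0.171  0.012]
tray side [ 0.621 -0.16   0.012]
```

View pics/c1.png

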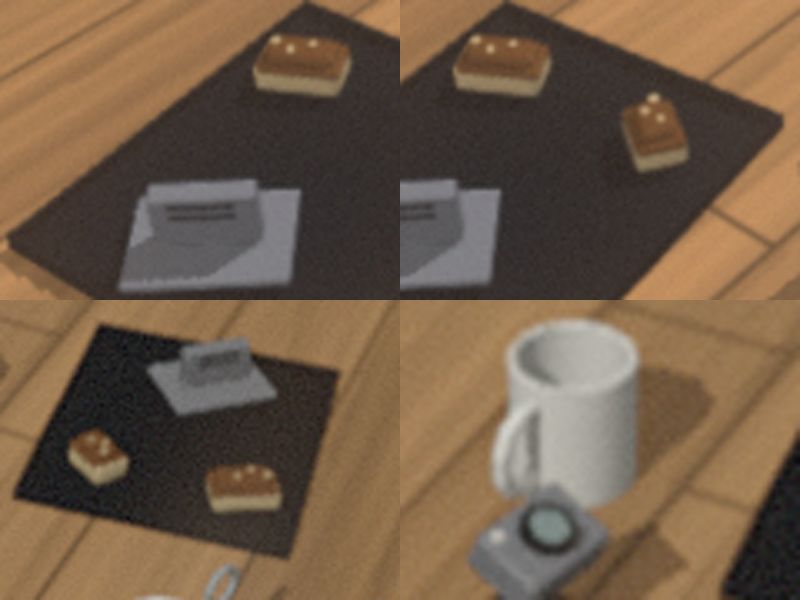

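The crops show crust A (long) in scene at about (190,253), turned nearly along the image row, and crust B (short) at (236,274), turned the other way. The pusher fin's top runs (144,289)–(177,288), and the lens in side is at (249.6,205.4). Next I'll move over the tray for wrist views.

```bash
z='0.176 -0.13 -0.06 0 0 0'
python3 shift.py '0.176 -0.13 -0.06 0 0 0;0.176 -0.13 -0.06 0 0 0;0.176 -0.13 -0.06 0 0 0;0.176 -0.13 -0.06 0 0 0;0.176 -0.13 -0.06 0 0 0' 
python3 shift.py '0.176 -0.13 0 0 0 0;0.176 -0.13 0 0 0 0;0.176 -0.13 0 0 0 0;0.176 -0.13 0 0 0 0;0.176 -0.13 0 0 0 0'
python3 shift.py '0 0 0 0 0 0;0 0 0 0 0 0'
python3 - <<'E'
from h import *
n="w1"
s=eyes.snapshot("wrist"); st=bot.get_state()
cv2.imwrite(f"pics/{n}.png",s["image"][:,:,::-1]); np.savez(f"pics/{n}.npz",**s)
np.set_printoptions(precision=4,suppress=True)
print(s["eye"],st["position"],R.from_rotvec(st["tool_rot"]).as_matrix(),R.from_rotvec(s["rotation"]).as_matrix(),st["qpos"],s["intrinsics"][0,0])
E
```

```text
time: 0.72
position: [0.4066, -0.4679, 0.2965]
tool_rot: [3.07, 0.666, 0.003]
contact_force: [-1.1, -0.5, -1.1]
opening: 0.0932
grasp_force: 0.0
time: 1.35
position: [0.5125, -0.2786, 0.2951]
tool_rot: [-3.07, -0.663, 0.001]
contact_force: [-1.1, -0.7, 0.0]
opening: 0.0932
grasp_force: 0.0
time: 1.6
position: [0.5106, -0.282, 0.2954]
tool_rot: [3.073, 0.653, -0.001]
contact_force: [-0.7, -0.7, 0.3]
opening: 0.0928
grasp_force: 0.0
[ 0.5792 -0.2512  0.4447] [ 0.5106 -0.2818  0.2954] [[ 0.9134  0.4071 -0.0005]
 [ 0.4071 -0.9134 -0.0004]
 [-0.0006  0.0001 -1.    ]] [[ 0.4062  0.8784  0.2518]
 [-0.9138  0.3903  0.1125]
 [ 0.0006 -0.2758  0.9612]] [ 0.4511  0.3655 -0.061   1.8613  0.0282  0.916  -0.7746] 334.4962880884302
```

View pics/w1.png

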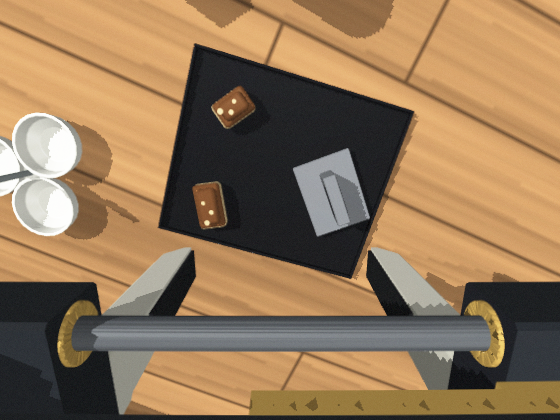

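The wrist view shows the tray with the short crust at (233,107), the long crust at (210,205), the pusher plate with corners (293,168), (350,149), (369,217), (317,236), and part of the dish at left. I'll segment these and fit rectangles on their planes.

```bash
python3 - <<'E'
from h import *
np.set_printoptions(precision=4,suppress=True)
s=load("pics/w1.npz");a=load("pics/scene0.npz");b=load("pics/side0.npz")
im=s["image"].astype(int)
tr=np.array([plane(s,p,.012) for p in[(195,44),(414,112),(352,278),(159,228)]]);print("tray",tr,tr.mean(0))
def seg(im,poly,f):
    m=np.zeros(im.shape[:2],np.uint8);cv2.fillPoly(m,[np.array(poly)],1);return (m>0)&f(im)
crust=lambda i:(i[...,0]>75)&(i[...,0]-i[...,2]>25)
grey=lambda i:(i.mean(2)>75)
C=lambda x,y,r:[(x-r,y-r),(x+r,y-r),(x+r,y+r),(x-r,y+r)]
for n,poly,f,z in[("short",C(233,107,32),crust,.022),("long",C(210,205,32),crust,.022),("pusher",[(285,160),(352,140),(380,220),(315,245)],grey,.012)]:
    m=seg(im,poly,f);ys,xs=np.nonzero(m)
    P=np.array([plane(s,p,z)[:2] for p in cv2.findContours(m.astype(np.uint8),0,1)[0][0][:,0].astype(float)]) if 0 else np.array([plane(s,(x,y),z)[:2] for x,y in zip(xs,ys)])
    r=cv2.minAreaRect((P*1000).astype(np.float32));print(n,m.sum(),r)
    if n!="pusher":
        print("  px",xs.mean(),ys.mean())
        c0=(190,253) if n=="long" else(236,274); c1=(352,216) if n=="long" else (309,207.5)
        print("  tri",tri((s,(xs.mean(),ys.mean())),(a,c0),(b,c1)))
pl=np.array([plane(s,p,.016) for p in[(293,168),(350,149),(369,217),(317,236)]]);print("plate",pl.mean(0),np.linalg.norm(np.diff(pl,axis=0),axis=1),[np.arctan2(*(pl[j]-pl[i])[1::-1]) for i,j in((0,1),(1,2),(3,2),(0,3))])
f0=tri((s,(321,172)),(a,(144.4,289.4)));print(f0)
print("caddy/lens etc later")
cv2.imwrite("pics/w1c.png",cv2.resize(s["image"][80:260,150:390,::-1],(800,600),interpolation=cv2.INTER_CUBIC))
E
```

```text
tray [[ 0.6132 -0.1256  0.012 ]
 [ 0.6513 -0.4011  0.012 ]
 [ 0.4173 -0.435   0.012 ]
 [ 0.3772 -0.1592  0.012 ]] [ 0.5148 -0.2802  0.012 ]
short 1108 ((565.0052490234375, -194.59628295898438), (34.71223449707031, 46.12431335449219), 57.96263885498047)
  px 232.8474729241877 107.0667870036101
  tri (array([ 0.5661, -0.1943,  0.0124]), np.float64(0.0015732976010929141))
long 1337 ((426.4615173339844, -201.31776428222656), (71.2140884399414, 69.80326080322266), 31.537240982055664)
  px 208.76439790575915 205.85340314136127
  tri (array([ 0.4384, -0.2122,  0.0154]), np.float64(0.0030554999102614146))
pusher 4303 ((517.9161987304688, -360.763671875), (109.30084991455078, 88.90467071533203), 44.134254455566406)
plate [ 0.5173 -0.3534  0.016 ] [0.0759 0.0951 0.0741] [np.float64(-0.8284124048612969), np.float64(-2.3954165918082966), np.float64(-0.7790649391603399), np.float64(-2.375827139144162)]
(array([ 0.5197, -0.3485,  0.0517]), np.float64(0.03375548051798023))
caddy/lens etc later
```

View pics/w1c.png

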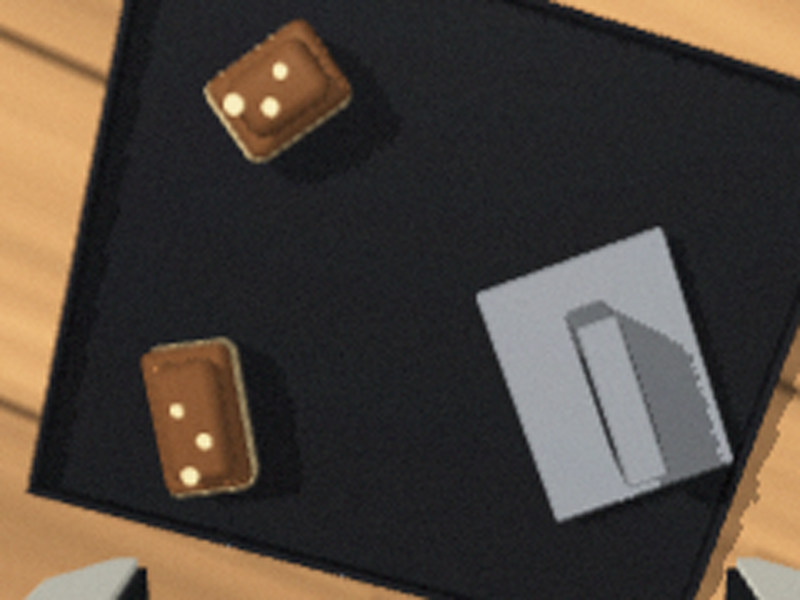

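The crop gives crisp corners: long crust (148,355), (238,342), (255,478), (175,495); short (207,95), (303,22), (350,95), (260,160); plate (478,295), (661,228), (732,460), (560,522); fin top (580,325), (612,315), (665,475), (632,487).

```bash
cat >> h.py <<'E'
def go(p=None,tool=None):
    "tool-frame shift to world pos p / tool rotation matrix"
    st=bot.get_state();Rm=R.from_rotvec(st["tool_rot"])
    d=Rm.inv().apply(np.array(p)-st["position"]) if p is not None else np.zeros(3)
    r=(Rm.inv()*R.from_matrix(tool)).as_rotvec() if tool is not None else np.zeros(3)
    print("shift",np.round(np.r_[d,r],4),"pos",st["position"].round(4),"F",st["contact_force"].round(1),"open",round(st["opening"],4),"grip",round(st["grasp_force"],1),"t",round(st["time"],2))
def down(yaw):
    "tool down with tool y (closing line) at world yaw; nearest 180 to the present"
    y=np.array([np.cos(yaw),np.sin(yaw),0]);z=np.array([0,0,-1.]);
    c=R.from_rotvec(bot.get_state()["tool_rot"]).as_matrix()[:,1]
    if c@y<0:y=-y
    return np.c_[np.cross(y,z),y,z]
E
python3 - <<'E'
from h import *
np.set_printoptions(precision=4,suppress=True)
s=load("pics/w1.npz");a=load("pics/scene0.npz");b=load("pics/side0.npz")
for n,c,z in[("long",[(148,355),(238,342),(255,478),(175,495)],.023),("short",[(207,95),(303,22),(350,95),(260,160)],.023),("plate",[(478,295),(661,228),(732,460),(560,522)],.016),("fin",[(580,325),(612,315),(665,475),(632,487)],.054)]:
    P=np.array([plane(s,(x/3.3333+150,y/3.3333+80),z)[:2] for x,y in c]);d=np.roll(P,-1,0)-P
    print(n,P.mean(0),np.linalg.norm(d,axis=1),np.degrees(np.arctan2(d[:,1],d[:,0])))
# fin-top height by scene/side + wrist, using fin-top ends
w=lambda x,y:(x/3.3333+150,y/3.3333+80)
fc=w(622,400); print("fintop",tri((s,fc),(a,(161,288.5)),(b,(345,173))))
go((.4384,-.2122,.1),None)
E
```

```text
long [ 0.4396 -0.2144] [0.0353 0.055  0.0331 0.0574] [ -57.8012 -151.7713  126.4235   30.7336]
short [ 0.5648 -0.1962] [0.0434 0.0298 0.0406 0.0293] [ -31.0706 -122.9745  148.2266   62.4837]
plate [ 0.5168 -0.3537] [0.0738 0.0982 0.0734 0.0993] [ -45.7675 -135.9342  135.112    44.3025]
fin [ 0.5171 -0.3531] [0.0118 0.0634 0.0128 0.0641] [ -48.3074 -135.6072  135.2399   43.4341]
fintop (array([ 0.5181, -0.3517,  0.056 ]), np.float64(0.0020132896733577378))
shift [-0.0375 -0.093   0.1955  0.      0.      0.    ] pos [ 0.5106 -0.2818  0.2954] F [ 1.  -0.1 -0.3] open 0.0932 grip 0.0 t 1.65
```

```bash
python3 - <<'E'
from h import *
go((.440,-.214,.08),down(np.radians(-59)))
E
```

```text
shift [-3.680e-02 -9.070e-02  2.155e-01  1.000e-04  6.000e-04 -1.218e-01] pos [ 0.5106 -0.2818  0.2954] F [ 1.  -0.1 -0.3] open 0.0932 grip 0.0 t 1.65
```

```bash

python3 shift.py '-0.037 -0.091 0.21 0 0 -0.12;-0.037 -0.091 0.21 0 0 -0.12;-0.037 -0.091 0.21 0 0 -0.12;-0.037 -0.091 0.21 0 0 -0.12;-0.037 -0.091 0.21 0 0 -0.12' 0.06 >/dev/null
python3 shift.py '0 0 0 0 0 0;0 0 0 0 0 0'
python3 - <<'E'
from h import *
go((.440,-.214,.025),down(np.radians(-59)))
E
```

```text
time: 2.52
position: [0.442, -0.2135, 0.0872]
tool_rot: [3.025, 0.839, 0.004]
contact_force: [-0.3, 0.0, 0.2]
opening: 0.0597
grasp_force: 0.0
shift [-0.0021 -0.0008  0.0622  0.0029 -0.0021 -0.0003] pos [ 0.442  -0.2135  0.0872] F [-0.3  0.   0.2] open 0.0597 grip 0.0 t 2.52
```

```bash

python3 shift.py '-0.002 0 0.03 0 0 0;-0.002 0 0.062 0 0 0;-0.002 0 0.062 0 0 0;-0.002 0 0.062 0 0 0' 
python3 shift.py '0 0 0 0 0 0;0 0 0 0 0 0;0 0 0 0 0 0;0 0 0 0 0 0' 0.02 15
python3 shift.py '0 0 -0.05 0 0 0;0 0 -0.11 0 0 0;0 0 -0.17 0 0 0;0 0 -0.2 0 0 0;0 0 -0.2 0 0 0' 
python3 - <<'E'
from h import *
go((.48,.29,.2),None)
for n in("scene","side"):
    s=eyes.snapshot(n);cv2.imwrite(f"pics/{n}1.png",s["image"][:,:,::-1])
E
```

```text
time: 3.02
position: [0.4393, -0.2137, 0.0248]
tool_rot: [3.026, 0.84, 0.001]
contact_force: [0.4, 0.4, 0.4]
opening: 0.0605
grasp_force: 0.0
time: 3.52
position: [0.4389, -0.2134, 0.0241]
tool_rot: [3.027, 0.841, 0.001]
contact_force: [0.5, 0.2, 6.5]
opening: 0.036
grasp_force: 15.0
time: 4.15
position: [0.4396, -0.2137, 0.2259]
tool_rot: [3.024, 0.839, 0.006]
contact_force: [0.7, -1.2, -0.0]
opening: 0.036
grasp_force: 15.0
shift [ 0.2942 -0.411   0.0252  0.      0.      0.    ] pos [ 0.4396 -0.2137  0.2259] F [ 0.7 -1.2 -0. ] open 0.036 grip 15.0 t 4.15
```

```bash

python3 shift.py '0.147 -0.205 0 0 0 0;0.147 -0.205 0 0 0 0;0.147 -0.205 0 0 0 0;0.147 -0.205 0 0 0 0;0.147 -0.205 0 0 0 0'  >/dev/null
python3 shift.py '0.147 -0.205 0 0 0 0;0.147 -0.205 0 0 0 0;0.147 -0.205 0 0 0 0;0.147 -0.205 0 0 0 0;0.147 -0.205 0 0 0 0'  >/dev/null
python3 shift.py '0 0 0 0 0 0;0 0 0 0 0 0'
python3 - <<'E'
from h import *
go((.48,.29,.12))
s=eyes.snapshot("wrist");cv2.imwrite("pics/w2.png",s["image"][:,:,::-1]);np.savez("pics/w2.npz",**s)
E
```

```text
time: 5.75
position: [0.4794, 0.2871, 0.2229]
tool_rot: [3.027, 0.836, -0.002]
contact_force: [-0.2, 0.1, -0.9]
opening: 0.0357
grasp_force: 15.0
shift [ 0.0021 -0.0023  0.1029  0.      0.      0.    ] pos [0.4794 0.2871 0.2229] F [-0.2  0.1 -0.9] open 0.0357 grip 15.0 t 5.75
```

View pics/w2.png

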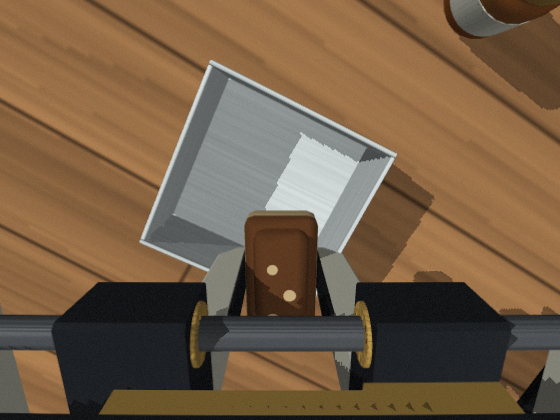

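The crust is held and the caddy's rim corners are visible at (211,62), (396,155) and (141,241).

```bash
python3 - <<'E'
from h import *
s=load("pics/w2.npz");P=[plane(s,p,.09) for p in[(396,155),(211,62),(141,241)]]
a=load("pics/scene0.npz");b=load("pics/side0.npz")
c=(P[0]+P[2])/2
print(P,c,np.linalg.norm(P[0]-P[1]),np.linalg.norm(P[1]-P[2]))
print("rim z",tri((s,(396,155)),(a,(373,153)),(b,(205,337))),proj(a,P).round(),proj(b,P).round())
go((c[0],c[1],.12))
E
```

```text
[array([0.56650202, 0.22660809, 0.09      ]), array([0.55084882, 0.39331592, 0.09      ]), array([0.38612461, 0.37846204, 0.09      ])] [0.47631332 0.30253507 0.09      ] 0.16744110446682195 0.16539257373712785
rim z (array([0.57391767, 0.30564694, 0.09071072]), np.float64(0.07488451517198964)) [[346. 168.]
 [372. 144.]
 [323. 131.]] [[236. 283.]
 [201. 341.]
 [279. 368.]]
shift [ 0.0052 -0.0147  0.1032  0.      0.      0.    ] pos [0.4795 0.2874 0.2232] F [-0.5 -0.6  0.2] open 0.0359 grip 15.0 t 5.8
```

```bash

python3 shift.py '-0.013 -0.022 0.04 0 0 0;-0.013 -0.022 0.1 0 0 0;-0.013 -0.022 0.15 0 0 0;-0.013 -0.022 0.167 0 0 0;-0.013 -0.022 0.167 0 0 0'
python3 shift.py '0 0 0 0 0 0;0 0 0 0 0 0;0 0 0 0 0 0' 0.06
python3 shift.py '0 0 -0.06 0 0 0;0 0 -0.12 0 0 0;0 0 -0.17 0 0 0;0 0 -0.19 0 0 0;0 0 -0.19 0 0 0' 
python3 - <<'E'
from h import *
go((.565,-.1955,.19),down(np.radians(60)))
s=eyes.snapshot("wrist");cv2.imwrite("pics/w3.png",s["image"][:,:,::-1]);np.savez("pics/w3.npz",**s)
E
```

```text
time: 6.42
position: [0.4569, 0.301, 0.0564]
tool_rot: [3.027, 0.839, -0.002]
contact_force: [-0.8, 0.9, -0.2]
opening: 0.036
grasp_force: 15.0
time: 6.8
position: [0.4573, 0.302, 0.0577]
tool_rot: [-3.026, -0.84, -0.003]
contact_force: [-0.2, -0.5, 0.3]
opening: 0.0588
grasp_force: 0.0
time: 7.42
position: [0.4573, 0.3021, 0.2486]
tool_rot: [-3.026, -0.84, -0.006]
contact_force: [-0.8, 0.1, 0.4]
opening: 0.06
grasp_force: 0.0
shift [-0.1645  0.4819  0.0579 -0.0023 -0.0035  1.0652] pos [0.4573 0.3021 0.2486] F [-0.8  0.1  0.4] open 0.06 grip 0.0 t 7.42
```

View pics/w3.png

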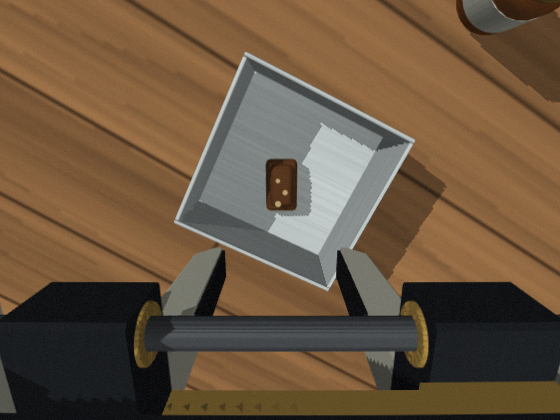

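The long crust lies in the caddy at (282,185). Now the short one.

```bash

python3 shift.py '-0.082 0.24 0 0 0 0;-0.082 0.24 0 0 0 0;-0.082 0.24 0 0 0 0;-0.082 0.24 0 0 0 0;-0.082 0.24 0 0 0 0' >/dev/null
python3 shift.py '-0.082 0.24 0.04 0 0 0.9;-0.082 0.24 0.04 0 0 0.9;-0.082 0.24 0.04 0 0 0.9;-0.082 0.24 0.04 0 0 0.9;-0.082 0.24 0.04 0 0 0.9'
python3 shift.py '0 0 0 0 0 0.16;0 0 0 0 0 0.16;0 0 0 0 0 0.16' 
python3 - <<'E'
from h import *
go((.565,-.1955,.025),down(np.radians(60)));print(bot.get_state()["qpos"].round(2))
s=eyes.snapshot("wrist");cv2.imwrite("pics/w4.png",s["image"][:,:,::-1]);np.savez("pics/w4.npz",**s)
E
```

```text
time: 8.72
position: [0.5633, -0.1979, 0.2045]
tool_rot: [3.087, -0.575, -0.004]
contact_force: [-0.2, 0.8, -0.8]
opening: 0.0601
grasp_force: 0.0
time: 9.1
position: [0.5638, -0.1929, 0.206]
tool_rot: [-3.039, 0.797, 0.002]
contact_force: [0.2, -0.2, 0.3]
opening: 0.06
grasp_force: 0.0
shift [0.0025 0.0016 0.181  0.0003 0.0011 0.0104] pos [ 0.5638 -0.1929  0.206 ] F [ 0.2 -0.2  0.3] open 0.06 grip 0.0 t 9.1
[ 0.13  0.48  0.15  1.94 -0.11  0.73 -1.74]
```

View pics/w4.png

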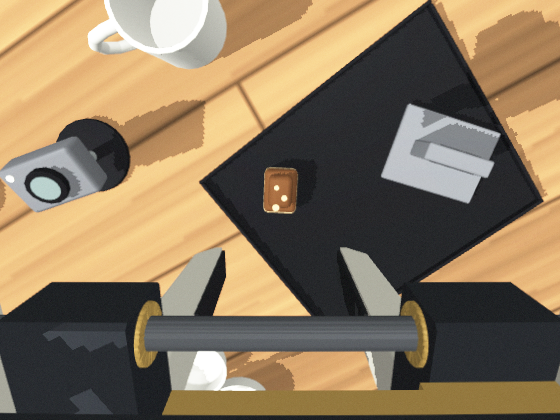

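The short crust is centred at (281,190) and squared to the fingers. The camera is in view with its lens at (47,186) and foot at about (93,156), which helps for its yaw.

```bash
python3 - <<'E'
from h import *
s=load("pics/w4.npz");w=load("pics/w1.npz");a=load("pics/scene0.npz");b=load("pics/side0.npz")
print(plane(s,(281,190.5),.023),tri((s,(281,190.5)),(w,(232.8,107))))
print("lens",tri((s,(47,186)),(a,(323,231)),(b,(249.6,205.4))))
print("foot",plane(s,(93,156),.006))
E
python3 shift.py '0.002 0.002 0.06 0 0 0;0.002 0.002 0.12 0 0 0;0.002 0.002 0.15 0 0 0;0.002 0.002 0.15 0 0 0;0.002 0.002 0.15 0 0 0'
python3 - <<'E'
from h import *
go((.565,-.1955,.025),down(np.radians(60)))
E
```

```text
[ 0.56556167 -0.1955523   0.023     ] (array([ 0.56549043, -0.19504945,  0.02319108]), np.float64(0.0005288536407625098))
lens (array([ 0.67669513, -0.03730528,  0.0877452 ]), np.float64(0.0015034712066999383))
foot [ 0.69068587 -0.04137974  0.006     ]
time: 9.78
position: [0.5652, -0.1969, 0.0577]
tool_rot: [-3.037, 0.804, -0.002]
contact_force: [0.2, 0.5, 0.6]
opening: 0.06
grasp_force: 0.0
shift [-0.0009 -0.0012  0.0327 -0.0004 -0.0012  0.0062] pos [ 0.5652 -0.1969  0.0577] F [0.2 0.5 0.6] open 0.06 grip 0.0 t 9.78
```

```bash

python3 shift.py '-0.001 -0.001 0.033 0 0 0;-0.001 -0.001 0.033 0 0 0;-0.001 -0.001 0.033 0 0 0' >/dev/null
python3 shift.py '0 0 0 0 0 0;0 0 0 0 0 0;0 0 0 0 0 0;0 0 0 0 0 0' 0.02 15
python3 shift.py '0 0 -0.05 0 0 0;0 0 -0.11 0 0 0;0 0 -0.17 0 0 0;0 0 -0.2 0 0 -0.1;0 0 -0.2 0 0 -0.2' 
python3 - <<'E'
from h import *
go((.505,.30,.225),down(np.radians(-59)))
E
```

```text
time: 10.65
position: [0.5643, -0.1955, 0.024]
tool_rot: [-3.037, 0.805, -0.001]
contact_force: [-0.7, 0.9, 6.1]
opening: 0.0339
grasp_force: 15.0
time: 11.28
position: [0.5652, -0.1958, 0.2265]
tool_rot: [3.102, -0.493, 0.008]
contact_force: [0.1, 0.1, -0.3]
opening: 0.0337
grasp_force: 15.0
shift [-2.108e-01 -4.528e-01  6.000e-04  1.900e-03 -4.600e-03 -8.560e-01] pos [ 0.5652 -0.1958  0.2265] F [ 0.1  0.1 -0.3] open 0.0337 grip 15.0 t 11.28
```

```bash

python3 shift.py '-0.105 -0.226 0 0 0 0;-0.105 -0.226 0 0 0 0;-0.105 -0.226 0 0 0 0;-0.105 -0.226 0 0 0 0;-0.105 -0.226 0 0 0 0' >/dev/null
python3 shift.py '-0.105 -0.226 0 0 0 -0.85;-0.105 -0.226 0 0 0 -0.85;-0.105 -0.226 0 0 0 -0.85;-0.105 -0.226 0 0 0 -0.85;-0.105 -0.226 0 0 0 -0.85' >/dev/null
python3 shift.py '0 0 0 0 0 0;0 0 0 0 0 0' 
python3 - <<'E'
from h import *
go((.51,.30,.057),down(np.radians(-59)))
E
```

```text
time: 12.78
position: [0.5067, 0.2979, 0.2235]
tool_rot: [3.032, 0.818, -0.001]
contact_force: [-0.0, -0.0, -1.2]
opening: 0.0337
grasp_force: 15.0
shift [ 0.0041 -0.0003  0.1665  0.0006  0.0006 -0.0138] pos [0.5067 0.2979 0.2235] F [-0.  -0.  -1.2] open 0.0337 grip 15.0 t 12.78
```

```bash

python3 shift.py '0.004 0 0.04 0 0 0;0.004 0 0.1 0 0 0;0.004 0 0.15 0 0 0;0.004 0 0.167 0 0 0;0.004 0 0.167 0 0 0'
python3 shift.py '0 0 0 0 0 0;0 0 0 0 0 0;0 0 0 0 0 0' 0.055
python3 shift.py '0 0 -0.06 0 0 0;0 0 -0.12 0 0 0;0 0 -0.17 0 0 0;0 0 -0.19 0 0 0;0 0 -0.19 0 0 0' 
python3 - <<'E'
from h import *
go((.59,-.05,.26),down(np.radians(-90)))
s=eyes.snapshot("wrist");cv2.imwrite("pics/w5.png",s["image"][:,:,::-1]);np.savez("pics/w5.npz",**s)
E
```

```text
time: 13.4
position: [0.5097, 0.3009, 0.0564]
tool_rot: [3.031, 0.823, -0.002]
contact_force: [-0.5, -0.7, -0.2]
opening: 0.0336
grasp_force: 15.0
time: 13.78
position: [0.5101, 0.3018, 0.0578]
tool_rot: [-3.031, -0.825, -0.003]
contact_force: [-0.5, 0.2, 0.8]
opening: 0.0545
grasp_force: 0.0
time: 14.4
position: [0.5102, 0.302, 0.2487]
tool_rot: [-3.03, -0.825, -0.006]
contact_force: [-0.7, 0.0, -0.0]
opening: 0.055
grasp_force: 0.0
shift [-0.1095  0.3439 -0.0118 -0.0012 -0.0039  0.5316] pos [0.5102 0.302  0.2487] F [-0.7  0.  -0. ] open 0.055 grip 0.0 t 14.4
```

```bash

python3 shift.py '-0.055 0.172 -0.01 0 0 0;-0.055 0.172 -0.01 0 0 0;-0.055 0.172 -0.01 0 0 0;-0.055 0.172 -0.01 0 0 0' >/dev/null
python3 shift.py '-0.055 0.172 0 0 0 0.53;-0.055 0.172 0 0 0 0.53;-0.055 0.172 0 0 0 0.53;-0.055 0.172 0 0 0 0.53;-0.055 0.172 0 0 0 0.53' >/dev/null
python3 shift.py '0 0 0 0 0 0' 
python3 - <<'E'
from h import *
go((.517,-.353,.18),down(np.radians(-45.5)))
s=eyes.snapshot("wrist");cv2.imwrite("pics/w6.png",s["image"][:,:,::-1]);np.savez("pics/w6.npz",**s)
u,v=proj(s,[.685,-.037,.08])[0].round().astype(int);print(u,v)
u0=int(np.clip(u-70,0,420));v0=int(np.clip(v-60,0,300));print(u0,v0)
A=cv2.resize(s["image"][v0:v0+120,u0:u0+140,::-1],None,fx=4,fy=4,interpolation=cv2.INTER_CUBIC)
B=load("pics/w5.npz")["image"][40:280,160:400,::-1]
cv2.imwrite("pics/w6c.png",np.hstack([A,np.pad(B,((0,240),(0,0),(0,0)))]))
E
```

```text
time: 15.7
position: [0.5889, -0.0483, 0.256]
tool_rot: [-3.141, -0.009, 0.002]
contact_force: [0.3, -0.4, 0.4]
opening: 0.055
grasp_force: 0.0
shift [-7.350e-02  3.043e-01  7.580e-02 -1.200e-03  7.000e-04 -7.710e-01] pos [ 0.5889 -0.0483  0.256 ] F [ 0.3 -0.4  0.4] open 0.055 grip 0.0 t 15.7
268 92
198 32
```

View pics/w6c.png

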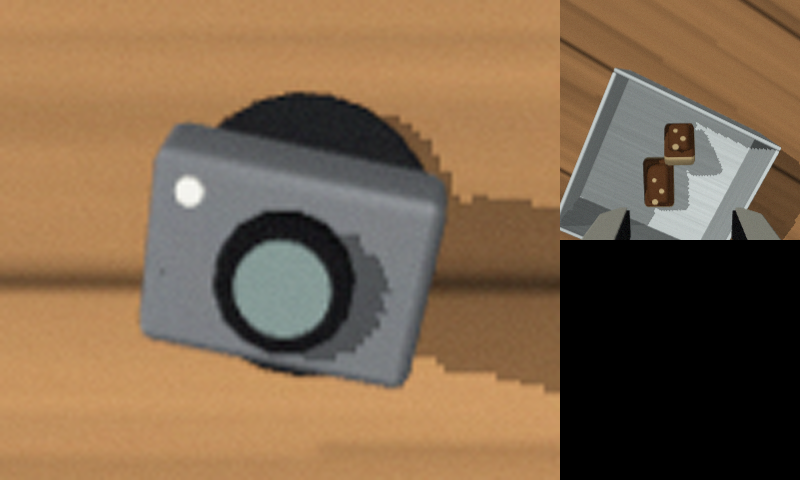

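Both crusts lie in the caddy. The lens is at (283,288) in the crop, and the camera body's bottom edge runs (145,335)–(403,385), so its yaw is about -0.2 rad.

```bash
cat >> h.py <<'E'
def show(lens,yaw,d=.15,off=.038):
    c,s_=np.cos(np.radians(23)),np.sin(np.radians(23));f=np.array([np.cos(yaw),np.sin(yaw),0]);up=np.array([0,0,1])
    zc=c*up-s_*f;xc=c*f+s_*up;z=-zc
    return lens+zc*(d+off),np.c_[xc,np.cross(z,xc),z]
E
python3 - <<'E'
from h import *
np.set_printoptions(precision=4,suppress=True)
s=load("pics/w6.npz");w=load("pics/w4.npz");a=load("pics/scene0.npz");b=load("pics/side0.npz")
g=lambda x,y:(x/4+198,y/4+32)
for n,p,q,z in[("bot",(155,339),(393,384),.081),("top",(180,158),(430,207),.099)]:
    d=plane(s,g(*q),z)-plane(s,g(*p),z);print(n,np.linalg.norm(d),"yaw",np.arctan2(d[1],d[0])+np.pi/2)
print("lens",tri((s,g(283,288)),(w,(47,186)),(a,(323,231)),(b,(249.6,205.4))),plane(s,g(283,288),.09))
go((.517,-.353,.13),down(np.radians(-45.5)))
E
```

```text
bot 0.05663525003349098 yaw -0.17689904526797617
top 0.054387428746226776 yaw -0.17725209376315854
lens (array([ 0.6761, -0.0373,  0.0877]), np.float64(0.0020121395986125103)) [ 0.6745 -0.0375  0.09  ]
shift [-0.0735  0.3041  0.1261 -0.0009  0.0004 -0.7714] pos [ 0.589  -0.0486  0.2562] F [-0.2 -0.1  0.9] open 0.0551 grip 0.0 t 15.75
```

```bash

python3 shift.py '-0.073 0.304 0.07 0 0 -0.77;-0.073 0.304 0.07 0 0 -0.77;-0.073 0.304 0.07 0 0 -0.77;-0.073 0.304 0.07 0 0 -0.77;-0.073 0.304 0.07 0 0 -0.77' 0.05 >/dev/null
python3 shift.py '0 0 0 0 0 0'
python3 - <<'E'
from h import *
go((.517,-.353,.10),down(np.radians(-45.5)))
E
```

```text
time: 16.5
position: [0.5158, -0.352, 0.187]
tool_rot: [-2.914, -1.173, 0.004]
contact_force: [0.2, 0.5, 0.6]
opening: 0.05
grasp_force: 0.0
shift [ 0.0004  0.0017  0.087  -0.0011  0.0024 -0.0113] pos [ 0.5158 -0.352   0.187 ] F [0.2 0.5 0.6] open 0.05 grip 0.0 t 16.5
```

```bash

python3 shift.py '0 0.001 0.05 0 0 -0.01;0 0.001 0.1 0 0 -0.01;0 0.001 0.12 0 0 -0.01;0 0.001 0.12 0 0 -0.01'
python3 - <<'E'
from h import *
go((.517,-.353,.041),down(np.radians(-45.5)))
E
```

```text
time: 17.0
position: [0.5195, -0.3456, 0.067]
tool_rot: [-2.9, -1.2, 0.002]
contact_force: [0.3, -0.2, 0.8]
opening: 0.05
grasp_force: 0.0
shift [-0.007   0.0036  0.026  -0.003  -0.      0.0077] pos [ 0.5195 -0.3456  0.067 ] F [ 0.3 -0.2  0.8] open 0.05 grip 0.0 t 17.0
```

```bash

python3 shift.py '-0.004 0.003 0 0 0 0;-0.004 0.003 0 0 0 0;-0.004 0.003 0 0 0 0' >/dev/null
python3 - <<'E'
from h import *
go((.517,-.353,.041),down(np.radians(-45.5)))
E
```

```text
shift [-0.0011 -0.0016  0.0284  0.0015 -0.0004  0.0048] pos [ 0.5189 -0.3533  0.0694] F [ 0.9 -0.6  0.4] open 0.0503 grip 0.0 t 17.38
```

```bash

python3 shift.py '-0.001 -0.001 0.015 0 0 0;-0.001 -0.001 0.028 0 0 0;-0.001 -0.001 0.028 0 0 0;-0.001 -0.001 0.028 0 0 0'
python3 shift.py '0 0 0 0 0 0;0 0 0 0 0 0;0 0 0 0 0 0;0 0 0 0 0 0' 0.005 30
python3 shift.py '0 0 -0.03 0 0 0;0 0 -0.07 0 0 0;0 0 -0.13 0 0 0;0 0 -0.18 0 0 0;0 0 -0.2 0 0 0' 
python3 shift.py '0 0 0 0 0 0' 
python3 - <<'E'
from h import *
np.set_printoptions(precision=4,suppress=True)
p,T=show(np.array([.6755,-.0374,.089]),-.177,.15,.038)
s=eyes.snapshot("wrist");cv2.imwrite("pics/w7.png",s["image"][:,:,::-1]);np.savez("pics/w7.npz",**s)
print(p);go(p,T);go((p[0],p[1],.31),down(-np.pi/2-.177));print(bot.get_state()["qpos"].round(2))
E
```

```text
time: 17.88
position: [0.517, -0.3529, 0.04]
tool_rot: [-2.904, -1.197, 0.001]
contact_force: [-1.1, -0.5, 0.3]
opening: 0.0499
grasp_force: 0.0
time: 18.38
position: [0.5172, -0.3531, 0.0405]
tool_rot: [2.904, 1.197, 0.0]
contact_force: [0.3, -0.6, 0.8]
opening: 0.0157
grasp_force: 30.0
time: 19.0
position: [0.5177, -0.3535, 0.2437]
tool_rot: [2.902, 1.195, 0.004]
contact_force: [0.3, -0.0, -1.8]
opening: 0.0159
grasp_force: 30.0
time: 19.12
position: [0.5175, -0.3533, 0.2418]
tool_rot: [2.902, 1.196, 0.003]
contact_force: [0.1, -0.2, -1.3]
opening: 0.0158
grasp_force: 30.0
[ 0.6032 -0.0245  0.2621]
shift [ 0.2927 -0.1723 -0.0219 -0.1919  0.3699  0.9455] pos [ 0.5168 -0.353   0.2403] F [-0.1 -0.  -1.8] open 0.0155 grip 30.0 t 19.18
shift [ 0.2927 -0.1722 -0.0698  0.0004 -0.0002  0.9588] pos [ 0.5168 -0.353   0.2403] F [-0.1 -0.  -1.8] open 0.0155 grip 30.0 t 19.18
[ 0.63  0.48 -0.18  1.82  0.11  0.85 -0.39]
```

```bash

python3 shift.py '0.147 -0.086 -0.06 0 0 0;0.147 -0.086 -0.06 0 0 0;0.147 -0.086 -0.06 0 0 0;0.147 -0.086 -0.06 0 0 0' >/dev/null
python3 shift.py '0.146 -0.086 0 0 0 0.93;0.146 -0.086 0 0 0 0.93;0.146 -0.086 0 0 0 0.93;0.146 -0.086 0 0 0 0.93;0.146 -0.086 0 0 0 0.93' >/dev/null
python3 shift.py '0 0 0 0 0 0'
python3 - <<'E'
from h import *
p,T=show(np.array([.6755,-.0374,.089]),-.177,.15,.038)
go(p,T);print(bot.get_state()["qpos"].round(2))
E
```

```text
time: 20.42
position: [0.6032, -0.0252, 0.2985]
tool_rot: [3.132, -0.231, -0.004]
contact_force: [0.1, 0.4, -1.5]
opening: 0.0156
grasp_force: 30.0
shift [-0.     -0.0008  0.0364 -0.0045  0.4041  0.0294] pos [ 0.6032 -0.0252  0.2985] F [ 0.1  0.4 -1.5] open 0.0156 grip 30.0 t 20.43
[-0.04  0.39 -0.02  1.81  0.01  0.94 -1.78]
```

```bash

python3 shift.py '0 -0.001 0 0 0.18 0.03;0 -0.001 0 0 0.36 0.03;0 -0.001 0.02 -0.004 0.404 0.03;0 -0.001 0.036 -0.004 0.404 0.03;0 -0.001 0.036 -0.004 0.404 0.03'
python3 shift.py '0 0 0 0 0 0;0 0 0 0 0 0'
python3 - <<'E'
from h import *
np.set_printoptions(precision=4,suppress=True)
L=np.array([.6755,-.0374,.089]);p,T=show(L,-.177,.15,.038)
go(p,T);print(bot.get_state()["qpos"].round(2))
# predicted plate outline from the tool pose (nominal grasp), drawn on both views
st=bot.get_state();M=R.from_rotvec(st["tool_rot"]).as_matrix();o=st["position"]+M[:,2]*.038
box=lambda x,y,z:np.array([o+M@[i*x,j*y,z] for i,j in((-1,-1),(1,-1),(1,1),(-1,1))])
out=[]
for n,v0 in(("scene",(250,110)),("side",(190,130))):
    s=eyes.snapshot(n);np.savez(f"pics/{n}2.npz",**s);im=s["image"][:,:,::-1].copy();K=4
    u,v=v0;cr=cv2.resize(im[v:v+150,u:u+100],None,fx=K,fy=K,interpolation=cv2.INTER_CUBIC)
    for z in(-.006,-.012):
        q=((proj(s,box(.05,.038,z))-[u,v]+.5)*K).astype(int);cv2.polylines(cr,[q],True,(0,0,255),1)
    c=((proj(s,L)[0]-[u,v]+.5)*K).astype(int);cv2.circle(cr,tuple(map(int,c)),4,(0,255,0),1);out.append(cr)
cv2.imwrite("pics/f.png",np.hstack(out))
E
```

```text
time: 21.05
position: [0.6028, -0.0239, 0.2625]
tool_rot: [3.033, -0.266, 0.616]
contact_force: [-0.4, 0.3, -0.7]
opening: 0.016
grasp_force: 30.0
time: 21.3
position: [0.6044, -0.0238, 0.2648]
tool_rot: [3.033, -0.271, 0.622]
contact_force: [-0.6, 0.4, -2.5]
opening: 0.0159
grasp_force: 30.0
shift [-0.0021  0.0008  0.0021 -0.0014 -0.0033 -0.0015] pos [ 0.6044 -0.0238  0.2648] F [-0.6  0.4 -2.5] open 0.0159 grip 30.0 t 21.3
[-0.2   0.3   0.11  2.15  0.25  0.31 -2.07]
```

View pics/f.png

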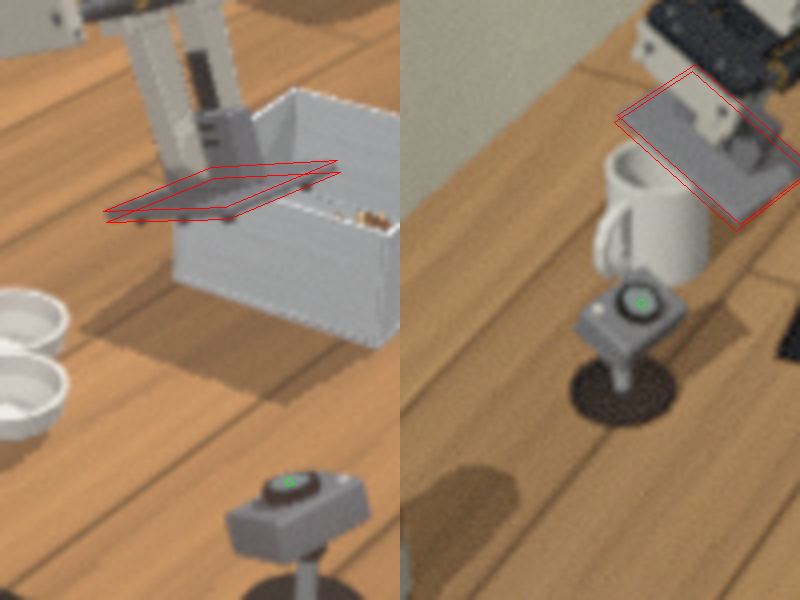

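The predicted plate outline (red) lies on the pusher in both views, and the lens marks sit on the glass. The teeth face the lens, so I'll hold, confirm it's steady, and hand in.

```bash

python3 shift.py '0 0 0 0 0 0;0 0 0 0 0 0;0 0 0 0 0 0;0 0 0 0 0 0;0 0 0 0 0 0'
python3 - <<'E'
from h import *
p,T=show(np.array([.6755,-.0374,.089]),-.177,.15,.038)
go(p,T);print(order.job_done())
E
```

```text
time: 22.02
position: [0.6039, -0.0235, 0.2643]
tool_rot: [3.033, -0.271, 0.621]
contact_force: [-0.3, -0.5, -2.2]
opening: 0.0157
grasp_force: 30.0
shift [-0.0014  0.0011  0.0018 -0.0014 -0.0025 -0.0018] pos [ 0.6039 -0.0235  0.2643] F [-0.3 -0.5 -2.2] open 0.0157 grip 30.0 t 22.02
the job is handed in; nothing more can be done
None
```

I handed the job in at about 22 s: both crusts are in the caddy and the pusher is held steady, teeth to the lens, about 15 cm from the glass with its long side up-and-down in the picture; no verdict was printed.

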